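Load the tube viewer and home its focus drive

ROBOT

A 6-joint arm with a two-finger parallel gripper is mounted at the origin on the work surface. World frame = base frame: x ahead of the robot, y to its left, z up, the work surface at z = 0. Lengths are in m, angles in rad, forces in N, time in s.
With the tool pointing down it reaches from about 0.375 to 0.975 m from the base axis. Payload 3.8 kg.
Tool frame: the origin (TCP) lies midway between the tips of the shut fingers; the grasp point (between the pads) lies 19 mm behind it; z points along the fingers, y is the line along which they close (so a half turn about z gives the same grasp; the last joint's range is limited). The gripper opens to 88 mm and grips with 3 to 60 N. Pads are 18 mm wide; open, the fingers measure 123 mm over their backs; the gripper's body (75 mm by 187 mm) begins 45 mm behind the grasp point.
Start: joints at [1.099, 0.264, 1.604, -0, 1.274, -0.037], TCP at [0.284, 0.612, 0.239] pointing down, gripper open.
Joint ranges: [-2.63, 2.63], [-0.94, 2.18], [0.31, 2.57], [-1.31, 4.45], [0, 2.66], [-2.55, 2.55]. Speed limits (rad/s): [2.57, 2.57, 3.14, 3.14, 3.14, 3.14].

INTERFACE

Orientations are given as a rotation vector (axis times angle).
In Python, from cell import manip, inverse_kinematics, cams, order gives the robot as it stands. Calls block until the motion is done:
- manip.move_pose(position, orientation): joint-space move of the TCP to a pose.
- manip.move_linear(position, rate=0.15, rot=None): straight line of the TCP; rot=None keeps the orientation; rate is the mean speed in m/s.
- manip.set_joints(angles): joint-space move.
- manip.set_gripper(opening, force=None): finger opening in m; force is the grip in N (None keeps the last); returns when the fingers have stopped.
- manip.dwell(seconds).
- inverse_kinematics(position, orientation): joint angles nearest the present ones, or None.
- manip.state(): the state.
- cams.capture(name): name is "scene" or "top" or "wrist"; returns a dict with "image" (480x640x3 uint8, blue, green, red), "z_map" (480x640 float32, m along the optical axis (not along the pixel's ray), 0 where there is no reading), "intrinsics" (3x3 intrinsics, pixels), "position" and "orientation" of the camera in the world; the wrist camera has in their place "T_tool_cam" (4x4, takes a point from camera to tool coordinates, whose origin is the TCP and whose axes are the flange's). Camera axes: x right, y down, z forward; pixel columns grow to the right and rows downward; lengths in m; the calibration is good to about 2 mm. A picture is of the moment at which its call begins: read the wrist's pose just before it.
A pose or a line that the arm cannot do raises manip.IKError and nothing moves.
- order.close_job(): hands the job in; it is judged then, once.
The state is a dict: "clock": time; "joint_pos": joint angles; "joint_velocities": joint speeds; "tau": joint torques, N m; "tool_pos": TCP position; "tcp_rot": TCP orientation; "contact_force": force on the tool from outside, world axes, zero at the start; "moment": the same for the moment, N m; "gripper_width": finger opening in m; "grasp_force": force on a finger pad.
Only numpy, scipy, OpenCV 4.12 (cv2) and the standard library are available. Lean on these libraries where they do the work, as an engineer would, in place of code of your own. Each camera call takes 0.05 s, during which the arm holds its last target. There are 200 camera calls.

TASK

Get the tube viewer ready: press the sample tube that lies on the spring clips straight down until they have snapped around it and it is fully home. Then crank the focus handwheel clockwise (seen from above) until you feel it come up against its end stop, without forcing it, and back it off a quarter of a turn. Leave the tube clipped in and the things standing about undisturbed.

Things in the scene. Friction and masses are not known exactly. Their poses are not given: they have to be found in the camera images.
- viewer: Tube viewer, fixed to the bench: grey base plate 240 x 360 x 15 mm (x, y, z); origin at the centre of its underside, z up. At y = +100 mm a white drive housing, 150 x 140 mm, top 77 mm above the table, with the handwheel on it; a black lens barrel (axis 53 mm up, radius 21 mm) points from it to -y, to y = -18 mm; the clip cradle is at y = -100 mm.
- seat (a point): Point in the cradle, 53 mm above the table, where the tube's axis comes when it is fully home: there it rests on two rails of an aluminium pedestal (96 mm long). x along the tube, z up.
- clip_lips (a point): Middle between the lips of the steel spring clips, 10.5 mm above the seat, same axes. Two clip pairs at x = -34 and +34 mm, each 16 mm wide. The rolled lips (radius 4 mm, 23 mm clear between them) spring aside in y and close again over the tube; the strips' flared tips end about 13 mm above this point. Pushing the tube through takes about 10 to 20 N.
- tube: Loose sample tube, clear plastic with brown contents, 90 g, lying level along the seat's x: diameter 30 mm, 120 mm long from x = -62 to x = +58 mm, then a white cap (diameter 33 mm) to x = +76 mm. Origin on its axis, x along it to the cap. At the start it lies on the clip lips, its axis about 21 mm above the seat, up to 8 mm off along x.
- wheel: The focus handwheel, bare aluminium, on a vertical axis; origin on the axis under the hub, 95 mm above the table; x points from there to the crank knob. It turns several turns between hard end stops; at the start the clockwise one is 1.4 to 2.2 turns away, at an angle that is not given: feel for it. It turns stiffly (0.15 to 0.3 N m, 3 to 5 N at the knob) and stays where it is left.
- wheel_hub (a point): Centre of the handwheel's hub, on its vertical axis, 111 mm above the table. Three spokes join it to the rim (radius 55 mm, 12 mm thick, its top 107 mm above the table).
- wheel_knob (a point): Centre of the top of the wheel's upright black crank knob, 55 mm from the wheel's axis, 155 mm above the table; round, 22 mm in diameter, standing 48 mm above the rim. It does not spin, but sits on a rubber bush and gives a little along the rim when pushed (about 1 mm for 2.6 N, springing back). It can be pushed round from behind on either side.
- lens_tip (a point): Centre of the free end of the steel lens nose (radius 16 mm), which the wheel winds out of the black lens barrel towards the tube: only 4 mm along the viewer's -y for each clockwise turn, too little to set a quarter turn by. It stays clear of the tube.
- jar: Small amber jar (diameter 40 mm, 55 mm tall) standing on the viewer's base plate between the cradle and the wheel, near the edge at x = +90 mm; leave it alone. Origin at the centre of its underside.
- lens_brush: Wooden lens brush (115 mm long) lying flat on the base plate along its edge at x = -100 mm; leave it alone. Origin on its underside near its middle, x along it towards the bristles.
- beaker: Glass beaker (diameter 64 mm, 80 mm tall) on the bench, leave it alone. Origin at the centre of its underside.
- wash_bottle: White bottle (diameter 66 mm, 150 mm tall) on the bench, leave it alone. Origin at the centre of its underside.
Mind the look-alikes: they are no part of the job. Of the things like the tube, leave any that is purple or red; of the rest the larger one is meant.

How it is judged:
On the way, in this order (a step that is already met when the one before it is completed fails the run):
1. the tube is pressed home in both clip pairs (z of tube in the frame of seat below 0.003 m and y of tube in the frame of seat between -0.004 and 0.004 m and angle between the x axis of tube and the x axis of seat, either way round below 0.06 rad), for 0.2 s.
2. the handwheel has been cranked clockwise right up to its end stop (y of lens_tip in the frame of viewer below -0.042867 m), for 0.1 s.
At the end, for the whole second after the job is handed in: The tube lies at rest fully home in the clips (axis within 3 mm of the seat's height, 4 mm sideways, 22 mm lengthwise, 0.06 rad of its direction), and the handwheel stands still a quarter of a turn, give or take 0.4 rad, back from its end stop (all of step 1 and y of lens_tip in the frame of viewer between -0.042173 and -0.041664 m and angular speed of wheel below 0.05 rad/s and z of tube in the frame of seat above -0.004 m and x of tube in the frame of seat between -0.022 and 0.022 m and linear speed of tube below 0.02 m/s); the robot touches nothing.
It fails at once if the handwheel or viewer is forced: pushed with more than 60 N (contact force between any of the fingers, the arm and viewer above 60 N).
It fails at once if a thing standing about is disturbed: moved more than 30 mm (distance of any of jar, lens_brush, beaker, wash_bottle from where it was at the start of the episode above 0.03 m).
It also fails if it takes over 69 s, if anything falls off the work surface, if the arm or the gripper's body presses on something with over 40 N, if the wrist force passes 120 N, or if a joint passes its speed limit or range.

## Working session

There is one attempt and no reset: what is moved stays moved. The work goes in short steps, each a Python script; the robot and the scene stay as the last script left them, time stands still between calls to the robot, and variables do not carry over. Pictures are saved under pics/ and viewed, at most 10 in all, crops included, and the job is handed in when it is done.

```bash
ls; mkdir -p pics
python3 - <<'E'
from cell import manip,cams
import cv2,numpy as np,pickle
for n in ("scene","top"):
    c=cams.capture(n); cv2.imwrite(f"pics/{n}0.png",c["image"]); pickle.dump(c,open(f"{n}0.pkl","wb"))
    print(n,c["position"],c["orientation"],c["intrinsics"].tolist())
print(manip.state())
E
```

```text
pics
scene [1.10307372 0.00421496 0.99844289] [-1.8282425  -1.91222472  0.59233752] [[455.8654682396181, 0.0, 321.4119691453665], [0.0, 455.8654682396181, 235.38508005694726], [0.0, 0.0, 1.0]]
top [ 0.28076209 -0.01300861  1.28479295] [-2.1426092   2.11572489 -0.16147111] [[544.6196715067617, 0.0, 313.90353371594483], [0.0, 544.6196715067617, 246.9949924238351], [0.0, 0.0, 1.0]]
{'clock': 0.1, 'joint_pos': array([ 1.09907290e+00,  2.64664917e-01,  1.60525207e+00, -1.28594552e-05,
        1.27371175e+00, -3.69173529e-02]), 'joint_velocities': array([-0.00038374, -0.00130484, -0.00282473,  0.00085899, -0.00037786,
       -0.00156586]), 'tau': array([ 1.36940625e-04, -5.03614533e+01, -3.58074653e+01,  7.30489567e-02,
        2.33335316e-02, -8.69477230e-05]), 'tool_pos': array([0.28405144, 0.61160086, 0.23751331]), 'tcp_rot': array([-0.67751028, -3.06715357,  0.00309976]), 'contact_force': array([ 0.44875324, -0.17993572,  0.53790597]), 'moment': array([ 0.01791298, -0.06036543, -0.0469417 ]), 'grasp_force': 0.0, 'gripper_width': 0.08778557991161723}
```

View pics/scene0.png

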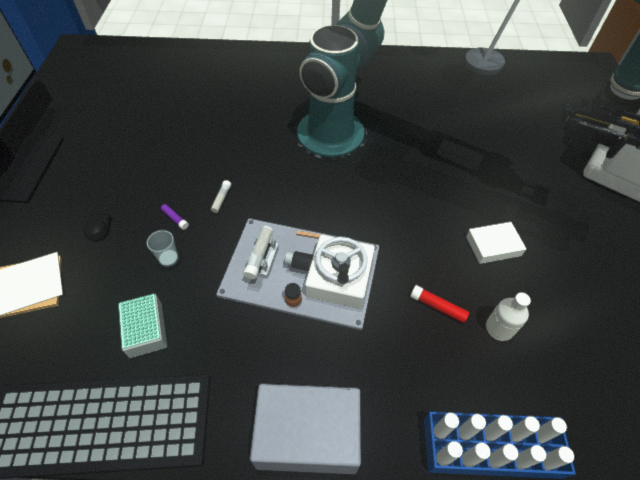

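View pics/top0.png

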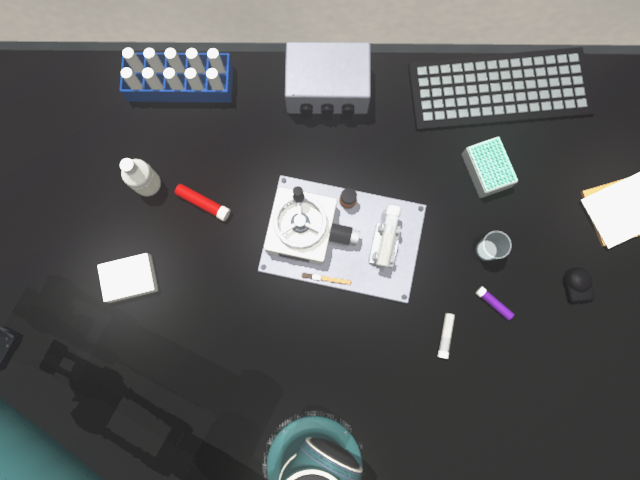

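The candidates for the tube, in top-image pixels:
- Whitish tube on the clips (388,237). This is the one meant.
- Smaller white tube (446,336).
- Purple tube (495,303).
- Red tube (202,202).

The knob is at (298,194), the jar at (348,198) and the brush at (327,279).

```bash
cat > h.py <<'E'
import numpy as np,cv2,pickle
from scipy.spatial.transform import Rotation as R
def ray(c,uv,z):
    K=c["intrinsics"];d=np.linalg.inv(K)@np.array([uv[0],uv[1],1.])
    M=R.from_rotvec(c["orientation"]).as_matrix();d=M@d;p=np.array(c["position"])
    return p+d*(z-p[2])/d[2]
def proj(c,P):
    M=R.from_rotvec(c["orientation"]).as_matrix();q=M.T@(np.array(P)-c["position"]);q=c["intrinsics"]@q
    return q[:2]/q[2]
E
python3 - <<'E'
from h import *
for n,roi in (("top",(250,170,180,140)),("scene",(210,210,180,125))):
    c=pickle.load(open(f"{n}0.pkl","rb"));im=c["image"]
    x,y,w,h=roi
    m=np.zeros((480,640),np.uint8); m[y:y+h,x:x+w]=(im[y:y+h,x:x+w].min(2)>70)*255
    m=cv2.morphologyEx(m,cv2.MORPH_CLOSE,np.ones((9,9)))
    cs,_=cv2.findContours(m,0,1);k=max(cs,key=cv2.contourArea);hull=cv2.convexHull(k)
    q=cv2.approxPolyDP(hull,6,True)[:,0]
    P=np.array([ray(c,p,.015) for p in q]);print(n,q.tolist());print(P.round(4))
    print(np.linalg.norm(P-np.roll(P,1,0),axis=1).round(3), P.mean(0))
    cv2.imwrite(f"pics/{n}crop.png",cv2.resize(im[y:y+h,x:x+w],None,fx=4,fy=4,interpolation=cv2.INTER_CUBIC))
E
```

```text
top [[426, 205], [407, 303], [306, 302], [277, 295], [251, 269], [250, 191], [271, 170], [354, 170]]
[[ 0.5967 -0.2606  0.015 ]
 [ 0.3628 -0.212   0.015 ]
 [ 0.3621  0.0223  0.015 ]
 [ 0.3775  0.0902  0.015 ]
 [ 0.4378  0.1529  0.015 ]
 [ 0.6269  0.1615  0.015 ]
 [ 0.6799  0.1122  0.015 ]
 [ 0.6818 -0.0887  0.015 ]]
[0.192 0.239 0.234 0.07  0.087 0.189 0.072 0.201] [ 0.51567496 -0.00278123  0.015     ]
scene [[248, 218], [377, 244], [362, 328], [217, 296]]
[[ 0.3632 -0.2117  0.015 ]
 [ 0.431   0.1349  0.015 ]
 [ 0.6676  0.0933  0.015 ]
 [ 0.6014 -0.2546  0.015 ]]
[0.242 0.353 0.24  0.354] [ 0.51579782 -0.05953258  0.015     ]
```

View pics/topcrop.png

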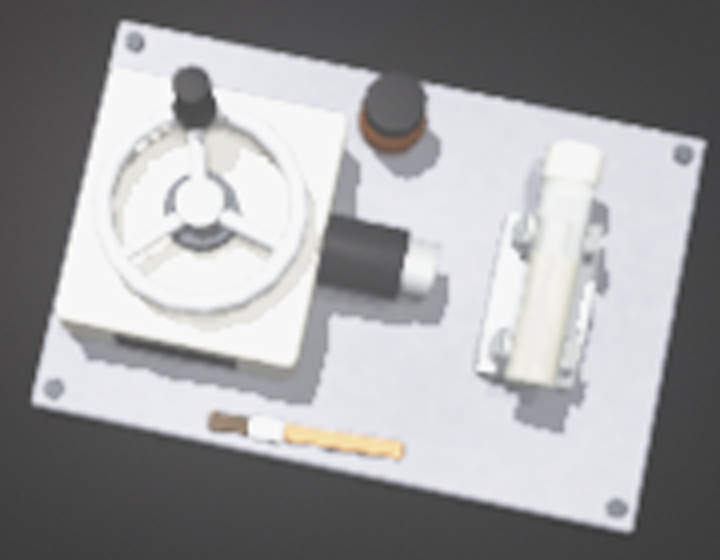

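```bash
cat >> h.py <<'E'
def rot(phi):  # tool down, tool y at world angle phi
    s,c=np.sin(phi),np.cos(phi)
    return R.from_matrix(np.array([[-s,c,0],[c,s,0],[0,0,-1]])).as_rotvec()
E
python3 - <<'E'
from h import *
c=pickle.load(open("top0.pkl","rb"));s=pickle.load(open("scene0.pkl","rb"))
f=lambda u,v:(u/4+250-.375,v/4+170-.375)
S=np.array([ray(c,f(*p),.015) for p in ((135,42),(683,155),(617,508),(54,389))])[:,:2]
C1=S.mean(0)
C2=np.array([ray(s,p,.015) for p in ((248,218),(377,244),(362,328),(217,296))])[:,:2].mean(0)
d=S[0]-S[1]+S[3]-S[2];yaw1=np.arctan2(d[1],d[0])-np.pi/2
d=S[0]-S[3]+S[1]-S[2];yaw2=np.arctan2(d[1],d[0])
print("ctr",C1,C2,"yaw",yaw1,yaw2)
C=(C1+C2)/2;yaw=(yaw1-0.188)/2
M=np.array([[np.cos(yaw),-np.sin(yaw)],[np.sin(yaw),np.cos(yaw)]])
V=lambda p:(p[:2]-C)@M
print(C,yaw)
for n,p,z in (("hub",(201,202),.111),("knob",(191,81),.155),("tubecap",(575,152),.074),("tubemid",(556,270),.085),("tubeend",(540,376),.082),("jar",(394,104),.07)):
    print(n,V(ray(c,f(*p),z)).round(4))
# scene crop white tube via contour? project predicted tube/hub/knob into scene
hub=C+M@[0,.1]; seat=C+M@[0,-.1]; print("hub",hub,"seat",seat)
g=lambda P:proj(s,P).round(1)
print("scene px: hub",g([*hub,.111]),"tube end -x",g([*(C+M@[-.062,-.1]),.074]),"cap",g([*(C+M@[.076,-.1]),.074]))
E
```

```text
ctr [ 0.51592168 -0.06147863] [ 0.51579782 -0.05953258] yaw -0.19817964246758613 -0.1984431349773241
[ 0.51585975 -0.06050561] -0.19308982123379306
hub [0.0009 0.0985]
knob [0.0555 0.114 ]
tubecap [ 0.0801 -0.1009]
tubemid [ 0.0085 -0.1019]
tubeend [-0.0516 -0.1044]
jar [0.088  0.0054]
hub [0.53504897 0.037636  ] seat [ 0.49667053 -0.15864721]
scene px: hub [340.9 256.3] tube end -x [267.2 227.8] cap [249.5 274.2]
```

View pics/scenecrop.png

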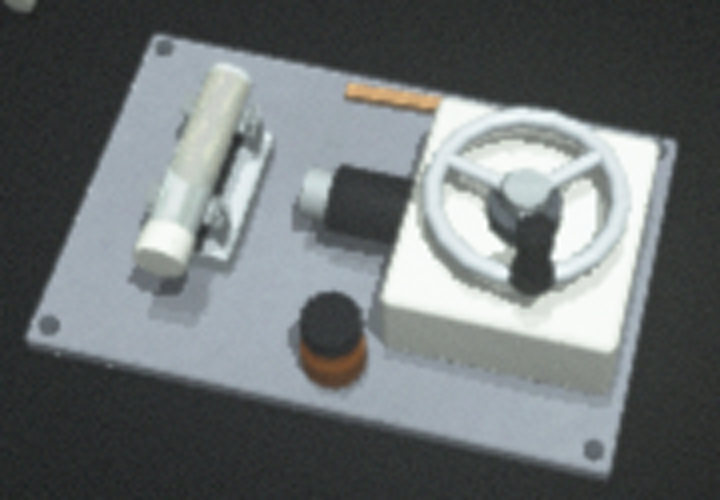

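Both views agree: the tube lies on the clips with its cap on the jar side (scene crop (165,250), far end (235,70)). The knob is at the viewer's +x side. Next I'll go above the cradle with the fingers shut and take one close look.

```bash
cat >> h.py <<'E'
C=np.array([.51586,-.0605]);YAW=-.195
M=np.array([[np.cos(YAW),-np.sin(YAW)],[np.sin(YAW),np.cos(YAW)]])
W=lambda x,y:C+M@[x,y]
V=lambda p:(np.asarray(p)[:2]-C)@M
E
python3 - <<'E'
from h import *
from cell import manip,cams,inverse_kinematics
p=[*W(0,-.1),.20]
for k in(0,np.pi):
    q=inverse_kinematics(p,rot(YAW+k));print(k,q)
    if q is not None and (k==0 or best is None or abs(q[5])<abs(best[5])): best=q
    elif k==0: best=None
manip.set_gripper(0.0,20)
manip.set_joints(best)
st=manip.state();c=cams.capture("wrist")
print(st["clock"],st["tool_pos"],st["contact_force"],st["gripper_width"])
T=np.eye(4);T[:3,:3]=R.from_rotvec(st["tcp_rot"]).as_matrix();T[:3,3]=st["tool_pos"]
X=T@c["T_tool_cam"];c["position"]=X[:3,3];c["orientation"]=R.from_matrix(X[:3,:3]).as_rotvec()
pickle.dump(c,open("w1.pkl","wb"));im=c["image"].copy()
for x,y,z in((0,-.1,.089),(.058,-.1,.089),(-.062,-.1,.089),(0,-.1,.0)):
    print((x,y,z),proj(c,[*W(x,y),z]).round())
cv2.imwrite("pics/w1.png",im)
E
```

```text
0 [-3.57002138e-01  7.70465203e-04  1.97338303e+00  0.00000000e+00
  1.16743916e+00 -1.62002138e-01]
3.141592653589793 None
4.2167 [ 0.49684767 -0.15799532  0.20006791] [ 0.47559536 -0.57042482  0.49966862] 0.00034290267115052894
(0, -0.1, 0.089) [321. 239.]
(0.058, -0.1, 0.089) [396. 239.]
(-0.062, -0.1, 0.089) [241. 239.]
(0, -0.1, 0.0) [321. 217.]
```

View pics/w1.png

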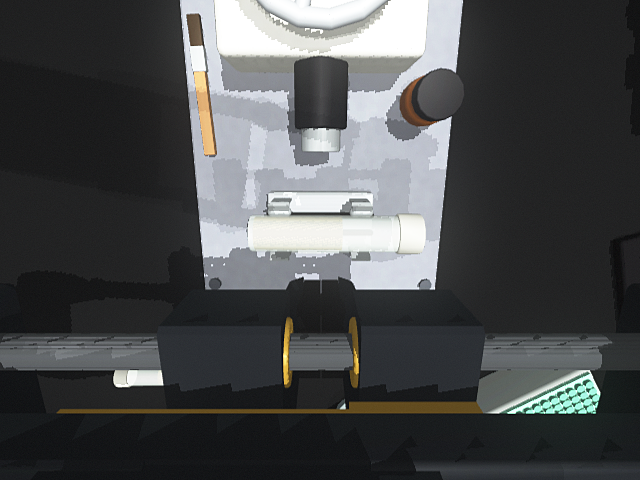

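The tube is level, at columns 247–425 and rows 215–251 (centre about 233 against 236 predicted, within 3 mm). The clips at columns 281 and 361 are symmetric about the finger line at 321. Next I'll press straight down while watching the force.

Run:
```python
from h import *
from cell import manip
x,y=W(0,-.0993)
manip.move_linear([x,y,.098],rate=.1)
f0=manip.state()["contact_force"]
for z in (.089,.086,.083,.08,.077,.074,.0715,.0695,.0685,.0675,.0665,.066):
    manip.move_linear([x,y,z],rate=.03)
    s=manip.state();F=s["contact_force"]-f0;print(z,s["tool_pos"][2].round(4),F.round(1),s["moment"].round(2))
    if F[2]>45: break
print(s["clock"])
manip.dwell(.3);print((manip.state()["contact_force"]-f0).round(1))
```

```text
0.089 0.0888 [-1.2  0.9 -0. ] [-0.04  0.07 -0.  ]
0.086 0.0864 [-0.2  1.3  3.2] [-0.06  0.09 -0.01]
0.083 0.0837 [0.5 0.1 3.4] [-0.04  0.02 -0.01]
0.08 0.0806 [1.2 0.3 3.7] [-0.14 -0.23  0.02]
0.077 0.076 [-0.6  0.8  0.6] [-0.05  0.07 -0.  ]
0.074 0.0734 [-0.4  1.   0.1] [-0.09  0.12 -0.01]
0.0715 0.0711 [-0.9  0.7 -0.8] [-0.05  0.07  0.03]
0.0695 0.0693 [-0.6  1.   0.1] [-0.06  0.06 -0.01]
0.0685 0.0685 [-0.6  0.5  1.3] [-0.05  0.03  0.01]
0.0675 0.0684 [-3.   1.5  6.8] [-0.    0.44  0.05]
0.0665 0.0683 [-4.9  1.7 13.5] [ 0.19  0.88 -0.02]
0.066 0.0682 [-6.8  3.  15.8] [ 0.25  1.16 -0.02]
8.6333
[-7.   2.1 15. ]
```

It snapped through near z = 0.078 and became stiff at 0.068, the expected height of the top when home. I'll lift and check the levelness from depth.

Run:
```python
from h import *
from cell import manip,cams
x,y=W(0,-.0993)
manip.move_linear([x,y,.20],rate=.15)
st=manip.state();c=cams.capture("wrist")
T=np.eye(4);T[:3,:3]=R.from_rotvec(st["tcp_rot"]).as_matrix();T[:3,3]=st["tool_pos"]
X=T@c["T_tool_cam"];K=c["intrinsics"]
v,u=np.mgrid[190:265,230:440];d=c["z_map"][190:265,230:440]
P=np.stack([(u-K[0,2])/K[0,0]*d,(v-K[1,2])/K[1,1]*d,d],-1)@X[:3,:3].T+X[:3,3]
ok=d>0;p=P[ok];q=(p[:,:2]-C)@M
for a in np.arange(-.06,.085,.01):
    s=(abs(q[:,0]-a)<.004)&(abs(q[:,1]+.1)<.022)
    if s.sum()>5:
        zz=p[s,2];yy=q[s,1]; t=zz>.05; print(a.round(2),"top",np.percentile(zz,97).round(4),"apex y",yy[zz>np.percentile(zz,90)].mean().round(4))
cv2.imwrite("pics/w2.png",cv2.resize(c["image"][100:290,180:460],None,fx=2.8,fy=2.8))
print(st["clock"])
```

```text
-0.06 top 0.0657 apex y -0.0991
-0.05 top 0.0674 apex y -0.0982
-0.04 top 0.0719 apex y -0.1168
-0.03 top 0.072 apex y -0.1135
-0.02 top 0.0672 apex y -0.0983
-0.01 top 0.0673 apex y -0.0986
0.0 top 0.0672 apex y -0.0982
0.01 top 0.0675 apex y -0.0986
0.02 top 0.0671 apex y -0.099
0.03 top 0.0718 apex y -0.1153
0.04 top 0.0711 apex y -0.1107
0.05 top 0.067 apex y -0.0993
0.06 top 0.068 apex y -0.0987
0.07 top 0.0686 apex y -0.099
0.08 top 0.0684 apex y -0.0994
9.975
```

View pics/w2.png

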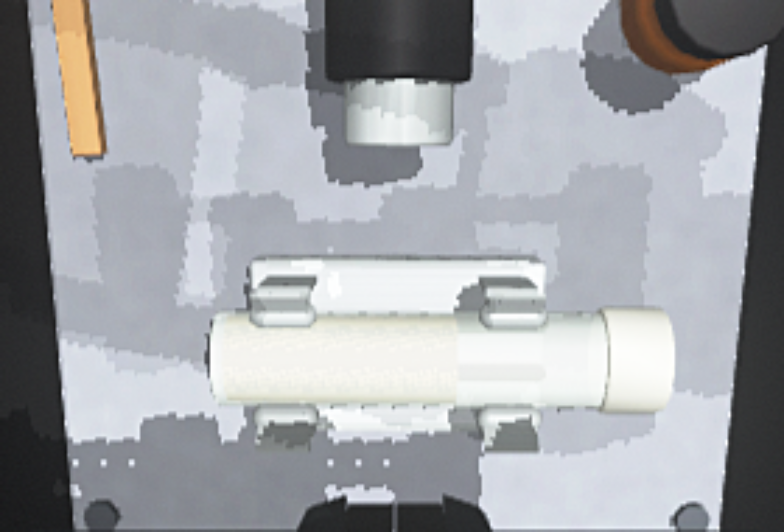

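The tube is home and level: its top is at 0.0672 all along, apex y is about -0.099, and the lips are closed over it at columns 285 and 515 of the crop. Now I'll crank with the shut fingers as a peg from behind the knob, starting with a short piece.

```bash
cat >> h.py <<'E'
HUB=W(0,.0995)
def peg(a,z,r=.055): # a: angle in viewer frame
    return [*(HUB+r*(M@[np.cos(a),np.sin(a)])),z]
def tang(a): return M@[-np.sin(a),np.cos(a)]   # ccw tangent
ZP=.124
def crank(manip,a,f0,da,nmax,lim,rate=.06,log=6):
    """step angle by da until tangential reaction exceeds lim"""
    for i in range(nmax):
        a+=da; manip.move_linear(peg(a,ZP),rate=rate)
        s=manip.state();F=s["contact_force"]-f0;ft=-np.sign(da)*F[:2]@tang(a)
        if i%log==0 or ft>lim: print(f"{a:.2f} t={s['clock']:.2f} ft={ft:.1f} F={F.round(1)}",flush=True)
        if ft>lim or np.linalg.norm(F)>30:
            manip.dwell(.15);F=manip.state()["contact_force"]-f0;ft=-np.sign(da)*F[:2]@tang(a)
            print("recheck",round(ft,1),F.round(1))
            if ft>lim or np.linalg.norm(F)>30: return a,True
    return a,False
E
python3 - <<'E'
from h import *
from cell import manip
a=.27+.8
manip.move_linear(peg(a,.20),rate=.25)
manip.move_linear(peg(a,ZP),rate=.15)
manip.dwell(.1);f0=manip.state()["contact_force"]
a,st=crank(manip,a,f0,-.12,18,11,log=1)
np.save("s.npy",[a,*f0]);print(a,st,f0,manip.state()["tool_pos"],peg(a,ZP))
E
```

```text
0.95 t=12.18 ft=0.1 F=[-0.1  0.1 -0. ]
0.83 t=12.44 ft=-1.5 F=[ 1.4 -0.8 -0. ]
0.71 t=12.70 ft=0.4 F=[ 1.   1.  -0.6]
0.59 t=12.96 ft=1.5 F=[ 0.6  1.9 -1.7]
0.47 t=13.22 ft=1.0 F=[ 0.9  1.3 -1.2]
0.35 t=13.47 ft=1.6 F=[ 1.1  1.8 -0.9]
0.23 t=13.73 ft=2.6 F=[-0.7  2.6 -0.9]
0.11 t=13.99 ft=1.8 F=[-0.2  1.8  0.3]
-0.01 t=14.25 ft=3.6 F=[-2.5  4.2 -0.4]
-0.13 t=14.51 ft=4.5 F=[-4.8  6.4  3.1]
-0.25 t=14.77 ft=5.4 F=[-8.4 10.   4.3]
-0.37 t=15.03 ft=6.7 F=[-8.7 13.4  5. ]
-0.49 t=15.28 ft=8.4 F=[-9.6 18.7  5.6]
-0.61 t=15.54 ft=10.1 F=[-10.4  25.5   6.2]
-0.73 t=15.80 ft=12.1 F=[-9.  32.   4.3]
recheck 11.5 [-9.6 31.9  6.1]
-0.7299999999999999 True [-0.64537726  0.23565937  0.15365592] [0.56443015 0.00212983 0.12311536] [np.float64(0.5682406728097772), np.float64(-0.006809898855751832), 0.124]
```

The peg, riding inside the knob's circle, wedged against it, and I stopped at 32 N. I'll back off, look where the knob is, and push with the contact normal along the tangent instead.

Run:
```python
from h import *
from cell import manip,cams
manip.move_linear(peg(-.4,ZP),rate=.06)
F=manip.state()["contact_force"];print(F.round(1))
manip.move_linear(peg(-.1,ZP),rate=.1)
manip.move_linear(peg(-.1,.20),rate=.2)
manip.move_linear([*W(0,-.0),.24],rate=.25)
st=manip.state();c=cams.capture("wrist");print(st["clock"])
T=np.eye(4);T[:3,:3]=R.from_rotvec(st["tcp_rot"]).as_matrix();T[:3,3]=st["tool_pos"]
X=T@c["T_tool_cam"];c["position"]=X[:3,3];c["orientation"]=R.from_matrix(X[:3,:3]).as_rotvec()
pickle.dump(c,open("w3.pkl","wb"));cv2.imwrite("pics/w3.png",c["image"])
for k in range(0,8):
    a=k*np.pi/4;print(k,proj(c,peg(a,.155)).round())
print(proj(c,[*HUB,.111]))
```

```text
[-1.2  0.4  0.1]
17.8667
0 [411.  94.]
1 [388.  23.]
2 [322.  -9.]
3 [256.  23.]
4 [233.  94.]
5 [262. 159.]
6 [322. 184.]
7 [382. 158.]
[322.09594997 102.89488401]
```

View pics/w3.png

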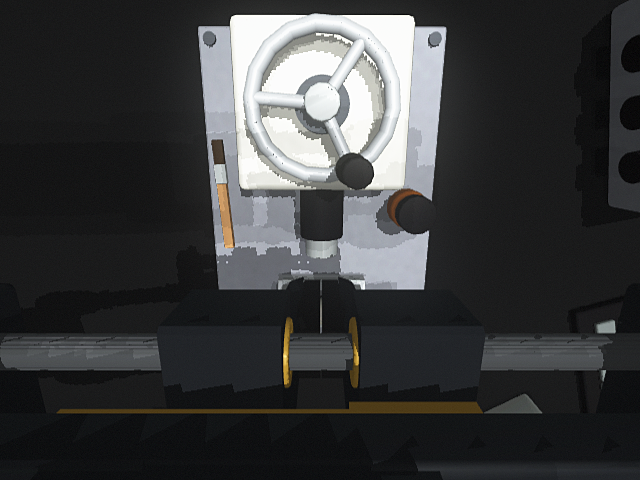

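The hub projects exactly onto (322,103), and the knob at (355,170) is at about -1.15 rad, so the wheel has turned about 1.4 rad. I'll use the new peg path, with the corner or face contact kept on the tangent.

```bash
cat >> h.py <<'E'
def peg(th,z,s=-1):
    """peg centre (shut fingers 35x18) touching the knob at angle th from behind, pushing s=-1 cw / +1 ccw"""
    t=s*np.array([-np.sin(th),np.cos(th)])
    v=np.array([17.5,9])*np.tanh(5*t)/1000
    return [*(HUB+M@(.055*np.array([np.cos(th),np.sin(th)])-.011*t-v)),z]
_c=crank
def crank(manip,a,f0,da,nmax,lim,rate=.06,log=6):
    s_=np.sign(da)
    for i in range(nmax):
        a+=da; manip.move_linear(peg(a,ZP,s_),rate=rate)
        st=manip.state();F=st["contact_force"]-f0;ft=-s_*F[:2]@tang(a);n=np.linalg.norm(F)
        if i%log==0 or ft>lim: print(f"{a:.2f} t={st['clock']:.2f} ft={ft:.1f} n={n:.1f}",flush=True)
        if ft>lim or n>25:
            manip.dwell(.15);F=manip.state()["contact_force"]-f0;ft=-s_*F[:2]@tang(a);n=np.linalg.norm(F)
            print("recheck",round(ft,1),F.round(1))
            if ft>lim or n>25: return a,True
    return a,False
E
python3 - <<'E'
from h import *
from cell import manip
a=-1.15+.4
manip.move_linear(peg(a,.20),rate=.25)
manip.move_linear(peg(a,ZP),rate=.15)
manip.dwell(.1);f0=manip.state()["contact_force"]
a,st=crank(manip,a,f0,-.12,32,11,rate=.07,log=2)
np.save("s.npy",[a,*f0]);print(a,st,manip.state()["clock"])
E
```

```text
-0.87 t=19.52 ft=-0.5 n=1.0
-1.11 t=20.02 ft=0.4 n=0.8
-1.35 t=20.52 ft=1.2 n=2.1
-1.59 t=21.07 ft=1.3 n=1.8
-1.83 t=21.60 ft=1.2 n=2.1
-2.07 t=22.10 ft=0.5 n=2.2
-2.31 t=22.60 ft=0.6 n=2.0
-2.55 t=23.10 ft=0.8 n=1.4
-2.79 t=23.60 ft=1.4 n=1.9
-3.03 t=24.16 ft=0.5 n=0.9
-3.27 t=24.82 ft=1.7 n=1.8
-3.51 t=25.33 ft=-0.2 n=0.6
-3.75 t=25.83 ft=0.2 n=0.9
-3.99 t=26.33 ft=1.5 n=1.6
-4.23 t=26.83 ft=2.5 n=3.7
-4.47 t=27.33 ft=2.8 n=3.5
-4.5900000000000025 False 27.6
```

```bash
cat >> h.py <<'E'
def knobpts(manip,cams,name):
    st=manip.state();c=cams.capture(name)
    if name=="wrist":
        T=np.eye(4);T[:3,:3]=R.from_rotvec(st["tcp_rot"]).as_matrix();T[:3,3]=st["tool_pos"];X=T@c["T_tool_cam"]
    else:
        X=np.eye(4);X[:3,:3]=R.from_rotvec(c["orientation"]).as_matrix();X[:3,3]=c["position"]
    K=c["intrinsics"];v,u=np.mgrid[:480,:640];d=c["z_map"]
    P=(np.stack([(u-K[0,2])/K[0,0]*d,(v-K[1,2])/K[1,1]*d,d],-1)@X[:3,:3].T+X[:3,3])[d>0]
    q=(P[:,:2]-HUB)@M; r=np.hypot(*q.T); pg=(st["tool_pos"][:2]-HUB)@M
    s=(P[:,2]>.118)&(P[:,2]<.158)&(r>.038)&(r<.072)&~((abs(q[:,0]-pg[0])<.021)&(abs(q[:,1]-pg[1])<.012))
    return q[s],P[s,2],pg
E
python3 - <<'E'
from h import *
from cell import manip,cams
for n in("scene","top","wrist"):
    q,z,pg=knobpts(manip,cams,n)
    print(n,len(q),"peg ang",np.arctan2(pg[1],pg[0]).round(2),pg.round(3))
    if len(q): print(" mean",q.mean(0).round(4),"ang",np.arctan2(*q.mean(0)[::-1]).round(2),"std",q.std(0).round(4),"zmax",z.max().round(3))
cv2.imwrite("pics/s3.png",cv2.resize(cams.capture("scene")["image"][180:340,200:400],None,fx=4,fy=3.75))
E
```

```text
scene 0 peg ang 2.19 [-0.035  0.049]
top 0 peg ang 2.19 [-0.035  0.049]
wrist 1044 peg ang 2.19 [-0.035  0.048]
 mean [-0.0105  0.065 ] ang 1.73 std [0.0045 0.0015] zmax 0.153
```

View pics/s3.png

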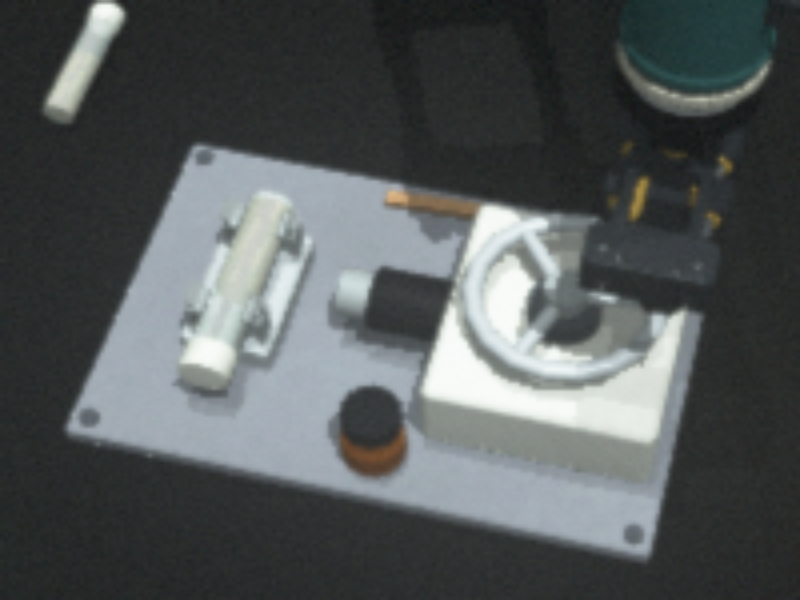

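The wrist depth puts the knob at 1.73 rad against 1.69 commanded, and the spokes have turned to match, so the wheel follows the peg. I'll carry on to the stop.

Run:
```python
from h import *
from cell import manip
a,*f0=np.load("s.npy");f0=np.array(f0)
a,st=crank(manip,a,f0,-.15,24,11,rate=.09,log=4)
if not st: a,st=crank(manip,a,f0,-.11,52,11,rate=.07,log=3)
np.save("s.npy",[a,*f0]);print(a,st,manip.state()["clock"])
```

```text
-4.74 t=28.07 ft=3.1 n=3.7
-5.34 t=29.09 ft=3.0 n=3.3
-5.94 t=30.09 ft=2.2 n=3.1
-6.54 t=31.26 ft=2.7 n=4.0
-7.14 t=32.26 ft=1.8 n=2.2
-7.74 t=33.27 ft=1.7 n=2.0
-8.30 t=34.30 ft=0.9 n=3.0
-8.63 t=35.05 ft=0.8 n=2.9
-8.96 t=35.80 ft=-0.2 n=1.2
-9.29 t=36.58 ft=0.3 n=0.7
-9.62 t=37.48 ft=1.0 n=1.5
-9.95 t=38.23 ft=0.5 n=1.5
-10.28 t=38.98 ft=1.5 n=2.7
-10.61 t=39.73 ft=2.5 n=3.8
-10.94 t=40.50 ft=3.7 n=3.8
-11.05 t=40.77 ft=11.5 n=13.2
recheck 11.5 [-12.1  -0.7   4.1]
-11.049999999999995 True 40.925
```

The force jumped from 3.7 to 11.5 N within one step. That is the stop, after about 1.8 turns. I'll push slightly more to confirm and then back off 90° from the other side.

Run:
```python
from h import *
from cell import manip,cams
a,*f0=np.load("s.npy");f0=np.array(f0)
for k in range(2):
    a-=.03;manip.move_linear(peg(a,ZP),rate=.03);manip.dwell(.15)
    F=manip.state()["contact_force"]-f0;print(a,(F[:2]@tang(a)).round(1),np.linalg.norm(F).round(1))
    if np.linalg.norm(F)>22: break
stop=-10.94
manip.move_linear(peg(stop+.35,ZP),rate=.08)
manip.move_linear(peg(stop+.35,.19),rate=.2)
b=stop-.45
manip.move_linear(peg(b,.19,1),rate=.25)
q,z,pg=knobpts(manip,cams,"wrist")
if len(q): print("knob",len(q),q.mean(0).round(4),np.arctan2(*q.mean(0)[::-1]).round(3),"exp",(stop+4*np.pi))
manip.move_linear(peg(b,ZP,1),rate=.15)
manip.dwell(.1);f0=manip.state()["contact_force"]
n=int(np.ceil((1.571+.03+.45)/.12));da=(1.571+.03+.45)/n
a,st=crank(manip,b,f0,da,n,11,rate=.07,log=2)
print(a,st,manip.state()["clock"])
manip.move_linear(peg(a-.35,ZP,1),rate=.1)
manip.move_linear(peg(a-.35,.20,1),rate=.2)
manip.move_linear([*W(0,0),.24],rate=.25)
s=manip.state();c=cams.capture("wrist");print(s["clock"])
T=np.eye(4);T[:3,:3]=R.from_rotvec(s["tcp_rot"]).as_matrix();T[:3,3]=s["tool_pos"]
X=T@c["T_tool_cam"];c["position"]=X[:3,3];c["orientation"]=R.from_matrix(X[:3,:3]).as_rotvec()
cv2.imwrite("pics/w5.png",c["image"])
for t in(-9.37,-9.37+.4,-9.37-.4):print(t,proj(c,[*(HUB+M@(.055*np.array([np.cos(t),np.sin(t)]))),.155]).round())
```

```text
-11.079999999999995 11.2 14.5
-11.109999999999994 14.1 17.6
knob 1704 [-0.0047  0.0582] 1.652 exp 1.626370614359173
-11.28 t=44.33 ft=-0.1 n=0.9
-11.05 t=44.86 ft=0.2 n=1.5
-10.82 t=45.39 ft=1.5 n=1.8
-10.59 t=45.89 ft=2.8 n=3.0
-10.36 t=46.39 ft=3.0 n=3.3
-10.14 t=46.89 ft=2.6 n=3.2
-9.91 t=47.39 ft=3.7 n=4.1
-9.68 t=47.90 ft=3.8 n=3.9
-9.45 t=48.49 ft=2.6 n=3.5
-9.339000000000008 False 48.8167
50.5583
-9.37 [235.  99.]
-8.969999999999999 [246. 135.]
-9.77 [238.  61.]
```

View pics/w5.png

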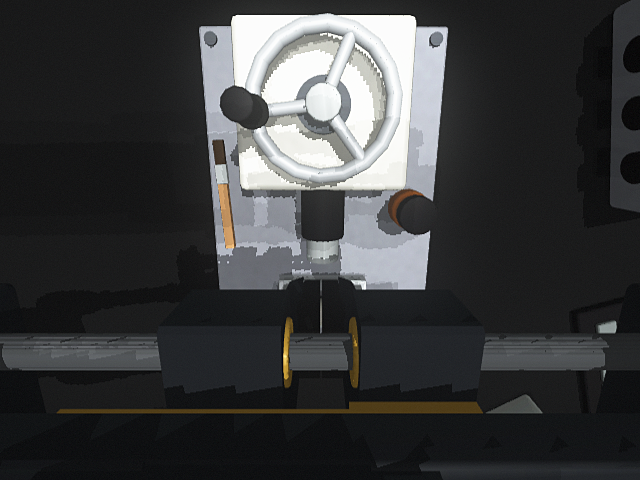

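The knob's top is at (236,104), about 3.26 rad. The stop was measured at 1.65 rad, so it stands about 1.6 rad back, a quarter turn. The jar and brush are where they were and the arm is clear. Handing in.

Run:
```python
from cell import manip,order
manip.dwell(.2);print(order.close_job())
```

```text
the job is handed in; nothing more can be done
None
```

I handed the job in with the tube pressed home in both clip pairs, the wheel cranked clockwise to its end stop and backed off about 1.6 rad (a quarter turn is 1.57), the jar and brush still in place and the arm clear; the judge returned no verdict, and I had to stop once when the fingers wedged against the knob at about 33 N.

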